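# Pack the blocks from the spring magazine

## Task

Fold both flaps of the carton well back past upright to see which corners already hold a timber block, then take blocks from the top of the spring-loaded magazine and lay one flat on the floor in each empty corner, so that the carton holds four in one layer; leave the spare blocks in the magazine. Then close both flaps flat and lay the long batten across the middle, from one flap to the other, to hold them down; do not disturb the oil bottle or the pliers.

Things in the scene. Friction and masses are not known exactly. Their poses are not given: they have to be found in the camera images.
- carton: open-topped cardboard carton fixed to the bench, outside 200 x 220 x 85 mm (x, y, z), walls and floor 5 mm; origin at the centre of its underside. Flaps hinge on the rims at carton y = +110 mm (left) and -110 mm (right), 85 mm high, along carton x; closed, their top is 89 mm above its underside. Holds four blocks, two rows of two, long axes along carton y
- flap_left (a joint): angle of the left (+y) flap, rad: 0 closed flat, 1.57 upright, grows as its free edge swings up and out to carton +y, stop at 2.6. Panel 196 (carton x) x 75 (hinge to free edge) x 4 mm, no handle; stays at any angle (0.03 N m moves it). Closed, a slot 70 mm wide is open between the flaps: lift the edge from beneath with a fingertip tilted outward about 40 degrees; close by pushing from outside
- flap_right (a joint): angle of the right (-y) flap, rad: 0 closed flat, 1.57 upright, grows as its free edge swings up and out to carton -y, stop at 2.6. Panel 196 (carton x) x 75 (hinge to free edge) x 4 mm, no handle; stays at any angle (0.03 N m moves it). Closed, a slot 70 mm wide is open between the flaps: lift the edge from beneath with a fingertip tilted outward about 40 degrees; close by pushing from outside
- flap_left_edge (a point): middle of the free edge of the left flap (75 mm from its hinge line)
- flap_right_edge (a point): middle of the free edge of the right flap (75 mm from its hinge line)
- flap_left_hinge (a point): point on the left flap's hinge line, at its middle
- flap_right_hinge (a point): point on the right flap's hinge line, at its middle
- magazine: grey sheet-metal magazine fixed to the bench, base 100 x 150 mm; origin at the centre of its underside. Two end walls (at its y = +-48 mm) with 18 mm corner lips, 165 mm high, guide the blocks with 2 mm play; both long sides (+x, -x) are open over the middle 60 mm, so fingers close along its x. Blocks lift straight up out
- lifter (a joint): height in m of the sprung lifter in the magazine, 0 (lowest) to 0.15; the stack rests on it, 10 mm + this value above the magazine's underside. Spring 28.6 N/m, damped: it rises about 45 mm (one block) within 1 to 2 s when the top block is taken, so the stack's top stays about 185 mm (175 to 195) above the bench
- block_1: timber block, 45 x 90 x 45 mm (x, y, z; long axis y), 0.13 kg; origin at the centre of its underside; all the blocks are alike. Starts as number 1 from the bottom of the stack of four in the magazine, flat, y along the magazine's y
- block_2: timber block, 45 x 90 x 45 mm (x, y, z; long axis y), 0.13 kg; origin at the centre of its underside; all the blocks are alike. Starts as number 2 from the bottom of the stack of four in the magazine, flat, y along the magazine's y
- block_3: timber block, 45 x 90 x 45 mm (x, y, z; long axis y), 0.13 kg; origin at the centre of its underside; all the blocks are alike. Starts as number 3 from the bottom of the stack of four in the magazine, flat, y along the magazine's y
- block_4: timber block, 45 x 90 x 45 mm (x, y, z; long axis y), 0.13 kg; origin at the centre of its underside; all the blocks are alike. Starts as number 4 from the bottom of the stack of four in the magazine, flat, y along the magazine's y
- block_5: timber block, 45 x 90 x 45 mm (x, y, z; long axis y), 0.13 kg; origin at the centre of its underside; all the blocks are alike. If present, it starts lying flat in one corner of the carton, y along the carton's y; one or two of block_5 to block_8 are present
- block_6: timber block, 45 x 90 x 45 mm (x, y, z; long axis y), 0.13 kg; origin at the centre of its underside; all the blocks are alike. If present, it starts lying flat in one corner of the carton, y along the carton's y; one or two of block_5 to block_8 are present
- block_7: timber block, 45 x 90 x 45 mm (x, y, z; long axis y), 0.13 kg; origin at the centre of its underside; all the blocks are alike. If present, it starts lying flat in one corner of the carton, y along the carton's y; one or two of block_5 to block_8 are present
- block_8: timber block, 45 x 90 x 45 mm (x, y, z; long axis y), 0.13 kg; origin at the centre of its underside; all the blocks are alike. If present, it starts lying flat in one corner of the carton, y along the carton's y; one or two of block_5 to block_8 are present
- batten: loose timber batten lying on the bench between the carton and the magazine, 44 x 210 x 32 mm (x, y, z; long axis y), 0.21 kg; origin at the centre of its underside
- oil: small green oil bottle, 49 mm wide, 130 mm high, a bystander; origin at the centre of its underside
- nippers: pliers with blue handles, 62 x 172 x 13 mm, a bystander; origin at the centre of their underside
Mind the look-alikes: they are no part of the job. Leave any green look-alike of the batten alone.

How it is judged:
By the outcome, as a careful person would: the job done as asked, in the order asked, and still so for the second after the job is handed in, with the robot touching nothing.
Of block_5, block_6, block_7, block_8 only 1 to 2 are there at a start; the rules pass over those that are not, and their reading is None.
At some moment in a run one of batten may be knocked a few centimetres aside while the robot is not near it.
Once in a run the grip may slacken for a moment while it holds something.
It also fails if it takes over 210 s, if anything falls off the work surface, if the arm or the gripper's body presses on something with over 40 N, if the wrist force passes 120 N, or if a joint passes its speed limit or range.

## Robot

A 6-joint arm with a two-finger parallel gripper is mounted at the origin on a cart in front of the work surface, level with it; the furniture and walls round the work are solid. World frame = base frame: x ahead of the robot, y to its left, z up, the work surface at z = 0. Lengths are in m, angles in rad, forces in N, time in s.
With the tool pointing down it reaches from about 0.25 to 0.775 m from the base axis. Payload 4 kg.
Tool frame: the origin (TCP) lies between the finger pads; the fingertips stand 25 mm ahead of it and the grasp point (between the pads) lies 6 mm ahead of it (robot.tip_reach is the z of the fingertips in the tool frame, in m); z points along the fingers, y is the line along which they close (so a half turn about z gives the same grasp; the last joint's range is limited). The gripper opens to 94 mm and grips with 3 to 60 N. Pads are 16 mm wide; open, the fingers measure 119 mm over their backs; the gripper's body (75 mm by 177 mm) begins 78 mm behind the grasp point.
Start: joints at [1.242, 0.087, 1.371, -0, 1.684, -0.103], TCP at [0.123, 0.536, 0.231] pointing down, gripper open.
Joint ranges: [-3.1, 3.1], [-0.76, 2.03], [0.27, 2.55], [-1.08, 4.22], [0.17, 2.65], [-2.57, 2.57]. Speed limits (rad/s): [2.79, 2.79, 3.14, 3.14, 3.14, 3.14].

## Interface

Orientations are given as [roll, pitch, yaw] about the fixed x, y, z axes, in that order (R = Rz(yaw) Ry(pitch) Rx(roll)).
In Python, from bench import robot gives the robot as it stands. The module is installed in compiled form; this text tells all that it offers.
- The arm moves only by the shell command python3 -m handwheel 'ROWS'. ROWS is JSON, a list of rows, each a list of 3 entries, a list of its own where there are three numbers: the turn, a rotation vector about the world's x, y, z in units of 90 degrees (1.0 is 90 degrees), then the shift along the world's x, y, z in units of 0.05 m (1.0 is 0.05 m), then the closure, from 0 (fully open) to 1 (shut). A call has 1 to 5 rows; each row shifts and turns the commanded pose from where the row before left it; what a row does not reach is not made up. A row lasts 1/10 s, in which the tool goes at most 50 mm and 8.59 degrees, less where a joint would pass 70% of its speed; a pose out of reach is approached as far as the arm can. A call with a number of a shift or a turn outside -1 to 1 is refused whole. A call with a gripper value outside its range is refused whole. The fingers move at their own pace and stop on an object; the grip force is fixed at half the most. Time passes only in rows, so rows that do not move let the fingers close. It gives the time, the measured TCP pose, the force, the opening and the grip force at its end, in the units of the state.
- robot.get_obs(): the state, without advancing time (a new reading comes with each control period).
- robot.snapshot(name): name is "side" or "top" or "wrist"; returns (picture, depth): 384x512x3 uint8, red, green, blue; 384x512 float32, m along the optical axis (not along the pixel's ray), 0 where there is no reading.
- robot.calibration(name): a dict with "mtx" (3x3 intrinsics, pixels), "extrinsics" (4x4, takes a point from camera to world coordinates); the wrist camera has in their place "hand_eye" (4x4, takes a point from camera to tool coordinates, whose origin is the TCP and whose axes are the flange's). Camera axes: x right, y down, z forward; pixel columns grow to the right and rows downward; lengths in m; the calibration is good to about 2 mm. A picture is of the moment at which its call begins: read the wrist's pose just before it. calibration takes no time and is no camera call.
- robot.close_job(): hands the job in; it is judged then, once.
Trained networks look in the newest picture that a camera, given by its name, has taken for a name from the list of things; names that differ only in an ending like _2 or _b are one class to them, and where a whole thing is asked for, a point or a joint stands for the part that bears it (a point fixed in the world has none). Each returns a list of dicts, best first, with "p" (0 to 1); they miss things now and then, are a little off and sometimes report something else, mostly with a low value. They report only what shows in the picture. A call takes as long as a camera call. They do not tell look-alikes from the thing itself.
- robot.boxes_of(query, camera): "bbox" ([left, top, right, bottom] in pixels, round what is visible of it).
The state is a dict: "time": time; "joint_positions": joint angles; "qvel": joint speeds; "joint_torque": joint torques, N m; "tool_pos": TCP position; "ee_rot": TCP orientation; "wrist_force": force on the tool from outside, world axes, zero at the start; "wrist_torque": the same for the moment, N m; "width": finger opening in m; "finger_force": force on a finger pad.
Only numpy, scipy, OpenCV 4.12 (cv2) and the standard library are available. Lean on these libraries where they do the work, as an engineer would, in place of code of your own. Each camera call takes 0.05 s, during which the arm holds its last target. There are 200 camera calls.

## Working session

There is one attempt and no reset: what is moved stays moved. The work goes in short steps, Python scripts to look and compute and a shell command to move; the robot and the scene stay as the last step left them, time stands still between calls to the robot, and variables do not carry over. Pictures are saved under pics/ and viewed, at most 14 in all, crops included, and the job is handed in when it is done.

```bash
mkdir -p pics; ls; cat > h.py <<'E'
import numpy as np, cv2
from bench import robot
def snap(n,f=None):
    p,d=robot.snapshot(n)
    if f: cv2.imwrite('pics/'+f,cv2.cvtColor(p,cv2.COLOR_RGB2BGR))
    return p,d
def rpy(r):
    from scipy.spatial.transform import Rotation as R
    return R.from_euler('xyz',r).as_matrix()
def T(n,obs=None):
    c=robot.calibration(n)
    if n!='wrist': return c['mtx'],np.array(c['extrinsics'])
    o=obs or robot.get_obs(); M=np.eye(4); M[:3,:3]=rpy(o['ee_rot']); M[:3,3]=o['tool_pos']
    return c['mtx'],M@np.array(c['hand_eye'])
def cloud(d,K,E):
    v,u=np.mgrid[:d.shape[0],:d.shape[1]]; K=np.array(K)
    P=np.stack([(u-K[0,2])/K[0,0]*d,(v-K[1,2])/K[1,1]*d,d],-1)
    W=P@E[:3,:3].T+E[:3,3]; W[d==0]=np.nan
    return W
def ray(K,E,u,v,z):
    r=E[:3,:3]@np.linalg.inv(np.array(K))@[u,v,1]; o=E[:3,3]
    return o+r*(z-o[2])/r[2]
E
python3 - <<'E'
from h import *
o=robot.get_obs(); print({k:np.round(v,3) for k,v in o.items()})
ims=[]
for n in ['top','side']:
    p,d=snap(n); ims.append(p); K,E=T(n); W=cloud(d,K,E); np.save(n+'.npy',W)
    print(n,np.round(E,3).tolist(),(d>0).mean())
    for q in ['carton','flap_left','flap_right','magazine','batten','oil','nippers','block_1']:
        for b in robot.boxes_of(q,n)[:3]:
            x=np.array(b['bbox']); c=((x[:2]+x[2:])/2).astype(int)
            print(q,round(b['p'],2),x.round().astype(int),W[c[1],c[0]].round(3))
cv2.imwrite('pics/a.png',cv2.cvtColor(np.vstack(ims),cv2.COLOR_RGB2BGR)[:, :])
for i,n in enumerate(['top','side']): cv2.imwrite(f'pics/{n}0.png',cv2.cvtColor(ims[i],cv2.COLOR_RGB2BGR))
E
```

```text
pics
{'time': np.float64(0.0), 'joint_positions': array([ 1.242,  0.088,  1.372, -0.   ,  1.684, -0.103]), 'qvel': array([-0.001, -0.001,  0.   , -0.003, -0.   ,  0.   ]), 'joint_torque': array([ 0.0000e+00, -3.4017e+01, -3.0244e+01,  7.2000e-02,  3.3000e-02,
       -0.0000e+00]), 'tool_pos': array([0.123, 0.536, 0.229]), 'ee_rot': array([-3.139, -0.   ,  2.916]), 'wrist_force': array([-0.175, -0.116, -1.013]), 'wrist_torque': array([0.087, 0.009, 0.039]), 'finger_force': np.float64(0.0), 'width': np.float64(0.094)}
top [[-0.028, -0.981, 0.191, 0.381], [-1.0, 0.025, -0.019, 0.015], [0.014, -0.191, -0.981, 1.051], [0.0, 0.0, 0.0, 1.0]] 0.9959615071614584
carton 0.92 [291 144 394 244] [ 0.58  -0.226  0.007]
flap_left 0.61 [293 161 337 239] [ 0.549 -0.135  0.096]
flap_right 0.91 [347 145 394 225] [ 0.584 -0.279  0.095]
magazine 0.92 [ 99 201 173 254] [0.483 0.28  0.183]
batten 0.94 [208 234 246 315] [0.374 0.092 0.034]
batten 0.69 [189 197 269 215] [0.55  0.082 0.035]
batten 0.27 [347 150 395 229] [ 0.574 -0.278  0.095]
oil 0.69 [222 105 239 132] [0.774 0.073 0.088]
oil 0.35 [288 144 39
[... 259 characters left out ...]
.091, 0.177, 0.351], [-0.196, 0.317, -0.928, 1.241], [0.028, -0.944, -0.329, 0.564], [0.0, 0.0, 0.0, 1.0]] 0.9959513346354166
carton 0.66 [249 166 308 212] [ 0.551 -0.105  0.077]
flap_left 0.59 [250 174 313 190] [ 0.546 -0.132  0.096]
flap_right 0.53 [250 165 302 173] [ 0.59  -0.276  0.095]
magazine 0.61 [232 213 296 296] [0.505 0.373 0.092]
batten 0.74 [292 230 367 246] [0.368 0.123 0.033]
oil 0.68 [181 185 199 224] [0.787 0.091 0.074]
nippers 0.69 [206 191 235 210] [ 0.761 -0.147  0.001]
nippers 0.51 [268 237 280 258] [0.492 0.329 0.089]
block_1 0.94 [250 200 286 226] [0.504 0.357 0.186]
block_1 0.73 [271 237 282 260] [0.486 0.319 0.082]
block_1 0.6 [248 176 309 189] [ 0.555 -0.131  0.093]
```

View pics/top0.png

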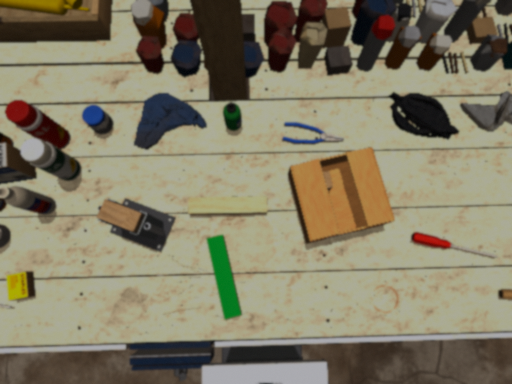

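View pics/side0.png

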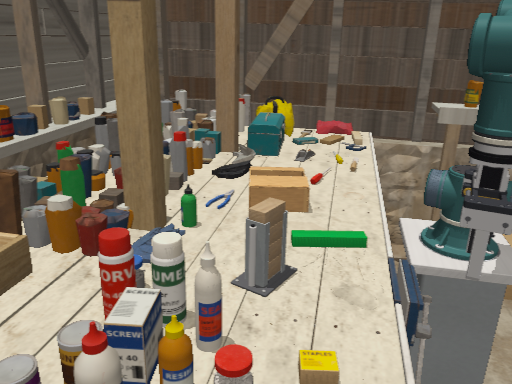

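```bash
python3 - <<'E'
from h import *
W=np.load('top.npy')
def rect(b,z0,z1,name):
    P=W[b[1]:b[3],b[0]:b[2]].reshape(-1,3); P=P[(P[:,2]>z0)&(P[:,2]<z1)]
    r=cv2.minAreaRect((P[:,:2]*1000).astype(np.float32)); print(name,len(P),'z',np.median(P[:,2]).round(4),[np.round(x,1) for x in r], cv2.boxPoints(r).round(0).tolist())
rect([285,140,340,250],.085,.11,'flapL'); rect([340,140,400,235],.085,.11,'flapR')
rect([285,140,400,250],.06,.11,'carton')
rect([205,230,250,320],.02,.045,'b1'); rect([185,192,272,220],.02,.045,'b2')
rect([90,190,150,240],.175,.2,'blk'); rect([90,190,180,260],.155,.2,'mag')
rect([220,100,242,135],.05,.2,'oil'); rect([280,115,346,144],.006,.03,'nip')
E
```

```text
flapL 2383 z 0.0957 [array([ 557.5, -160.3]), array([199.3, 125.7]), np.float64(12.0)] [[447.0, -120.0], [473.0, -243.0], [668.0, -201.0], [642.0, -78.0]]
flapR 2189 z 0.0949 [array([ 576.1, -246. ]), array([199.4, 142.3]), np.float64(12.0)] [[464.0, -197.0], [493.0, -336.0], [688.0, -295.0], [659.0, -156.0]]
carton 4861 z 0.095 [array([ 567.8, -207.3]), array([201.4, 221.6]), np.float64(12.1)] [[446.0, -120.0], [493.0, -337.0], [689.0, -295.0], [643.0, -78.0]]
b1 1453 z 0.0325 [array([368.9,  99.1]), array([209.5,  44.8]), np.float64(12.5)] [[262.0, 98.0], [272.0, 55.0], [476.0, 100.0], [466.0, 144.0]]
b2 1332 z 0.0319 [array([554.2,  86.2]), array([210.1,  45. ]), np.float64(89.5)] [[531.0, -19.0], [576.0, -19.0], [578.0, 191.0], [533.0, 191.0]]
blk 852 z 0.19 [array([510. , 316.9]), array([91.1, 44.9]), np.float64(67.6)] [[472.0, 283.0], [513.0, 266.0], [548.0, 350.0], [507.0, 368.0]]
mag 1048 z 0.1895 [array([509.8, 316.2]), array([130.1,  54.7]), np.float64(67.7)] [[460.0, 266.0], [510.0, 246.0], [560.0, 366.0], [509.0, 387.0]]
oil 326 z 0.0912 [array([792.1,  68.4]), array([43. , 47.6]), np.float64(14.1)] [[765.0, 86.0], [777.0, 40.0], [819.0, 51.0], [807.0, 97.0]]
nip 434 z 0.0103 [array([ 749.4, -155.8]), array([169.6,  61.6]), np.float64(78.3)] [[702.0, -233.0], [762.0, -245.0], [797.0, -79.0], [736.0, -67.0]]
```

The batten candidates are the natural timber one at top px (228,206), which is the one described, and the green look-alike at (224,276), which I'll leave. The carton is at px (342,195) and a timber block shows in its slot at (328,182). The magazine with its stack is at (120,215). Oil is at (232,117) and the pliers at (313,132).

I'll go above the carton now and look closely there.

```bash
python3 - <<'E'
from h import *
W=np.load('top.npy'); C=np.array([.568,-.2075]); a=np.radians(12); R=np.array([[np.cos(a),-np.sin(a)],[np.sin(a),np.cos(a)]])
P=W[135:255,280:400].reshape(-1,3); q=(P[:,:2]-C)@R
for y in np.arange(-.12,.121,.01):
    m=(abs(q[:,1]-y)<.004)&(abs(q[:,0])<.06); print(round(y,3),m.sum(),np.median(P[m,2]).round(4) if m.sum() else '',end=' | ')
E
python3 -m handwheel '[[[0,0,0],[0,0,0.6],0],[[0,0,0],[0.2,-0.4,0.6],0],[[0,0,-0.08],[0.5,-0.8,0.2],0.5],[[0,0,-0.08],[0.5,-0.8,0],1],[[0,0,-0.08],[0.5,-0.8,0],1]]'
python3 -m handwheel '[[[0,0,-0.08],[0.5,-0.8,0],1],[[0,0,-0.08],[0.5,-0.8,0],1],[[0,0,-0.08],[0.5,-0.8,0],1],[[0,0,-0.08],[0.5,-0.8,0],1],[[0,0,-0.08],[0.5,-0.8,0],1]]'
python3 -m handwheel '[[[0,0,-0.08],[0.5,-0.8,0],1],[[0,0,0],[0.5,-0.8,0],1],[[0,0,0],[0.5,-0.8,0],1],[[0,0,0],[0.5,-0.8,0],1],[[0,0,0],[0.5,-0.8,0],1]]'
```

```text
-0.12 0  | -0.11 59 0.0894 | -0.1 138 0.0908 | -0.09 136 0.0924 | -0.08 139 0.0936 | -0.07 134 0.0953 | -0.06 246 0.0947 | -0.05 261 0.0957 | -0.04 264 0.0971 | -0.03 121 0.0052 | -0.02 126 0.0049 | -0.01 127 0.0054 | -0.0 105 0.005 | 0.01 121 0.0059 | 0.02 40 0.0499 | 0.03 0  | 0.04 139 0.1023 | 0.05 157 0.1005 | 0.06 151 0.0982 | 0.07 153 0.0966 | 0.08 153 0.095 | 0.09 152 0.0929 | 0.1 151 0.0912 | 0.11 365 0.0535 | 0.12 126 -0.0004 | time: 1.4
tool_pos: [0.2087, 0.3949, 0.3013]
ee_rot: [3.14, 0.0, 2.535]
wrist_force: [0.4, -0.2, -0.6]
width: 0.0736
finger_force: 0.0
time: 1.9
tool_pos: [0.3337, 0.1944, 0.3008]
ee_rot: [3.14, -0.0, 1.906]
wrist_force: [-0.0, 0.4, -0.1]
width: 0.0334
finger_force: 0.0
time: 2.4
tool_pos: [0.4588, -0.0059, 0.3008]
ee_rot: [3.14, 0.0, 1.784]
wrist_force: [-0.8, 0.8, 0.3]
width: 0.0002
finger_force: 0.0
```

```bash
python3 -m handwheel '[[[0,0,0],[0.45,-0.8,0],1],[[0,0,0],[0.45,-0.8,0],1],[[0,0,0],[0.45,-0.8,0],1],[[0,0,0],[0.45,-0.8,0],1],[[0,0,0],[0.38,-0.8,0],1]]'
python3 -m handwheel '[[[0,0,0],[0,0,0],1]]'
python3 - <<'E'
from h import *
o=robot.get_obs(); p,d=snap('wrist','w1.png'); K,E=T('wrist',o); W=cloud(d,K,E); np.save('w1.npy',W)
print(np.round(E,3).tolist(),np.nanmin(W,(0,1)),np.nanmax(W,(0,1)),(d>0).mean())
P=W.reshape(-1,3);P=P[(P[:,2]>.07)&(P[:,2]<.12)]
r=cv2.minAreaRect((P[:,:2]*1000).astype(np.float32)); print(r,cv2.boxPoints(r))
E
```

```text
time: 2.9
tool_pos: [0.5679, -0.2058, 0.3003]
ee_rot: [3.141, -0.0, 1.785]
wrist_force: [-0.3, 0.2, 0.5]
width: 0.0004
finger_force: 0.0
time: 3.0
tool_pos: [0.5681, -0.2087, 0.2973]
ee_rot: [-3.138, -0.001, 1.779]
wrist_force: [0.3, -0.2, -0.2]
width: 0.0003
finger_force: 0.0
[[0.978, 0.202, 0.049, 0.554], [0.208, -0.948, -0.24, -0.139], [-0.003, 0.245, -0.969, 0.452], [0.0, 0.0, 0.0, 1.0]] [-0.58393659 -1.0090395  -0.89094276] [1.03800556 0.16619968 0.41035526] 0.9961751302083334
((686.1243286132812, -241.48153686523438), (417.25628662109375, 503.9424743652344), 17.500802993774414) [[ 411.38043   -63.91184 ]
 [ 562.9256   -544.5282  ]
 [ 960.8682   -419.05124 ]
 [ 809.32306    61.565125]]
```

View pics/w1.png

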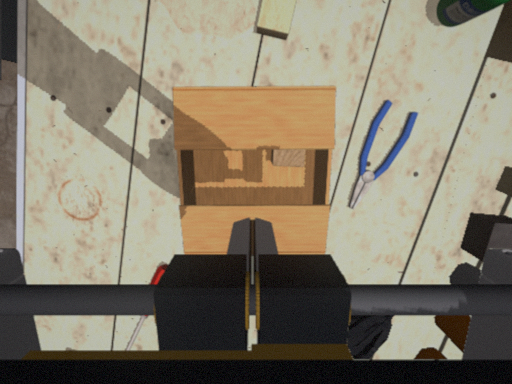

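The wrist view shows a slot with one block end at (290,157), so the +x left corner is taken, and both flaps stand a little ajar. I'll open the right flap first, while the camera side of the gripper still has room.

```bash
python3 -m handwheel '[[[-0.087,-0.0185,0],[0,0,-0.2],1],[[-0.087,-0.0185,0],[0,0,-0.4],1],[[-0.087,-0.0185,0],[0,0,-0.5],1],[[-0.087,-0.0185,0],[0,0,-0.5],1],[[-0.087,-0.0185,0],[0,0,-0.4],1]]'
python3 -m handwheel '[[[0,0,0],[0,0,-0.6],1],[[0,0,0],[0,0,-0.6],1],[[0,0,0],[0,0,-0.6],1],[[0,0,0],[0,0,-0.3],1],[[0,0,0],[0,0,0],1]]'
```

```text
time: 3.55
tool_pos: [0.5667, -0.2021, 0.2012]
ee_rot: [3.141, 0.704, 1.786]
wrist_force: [-0.4, 0.6, -0.1]
width: 0.0008
finger_force: 0.0
time: 4.05
tool_pos: [0.5654, -0.2029, 0.0932]
ee_rot: [-3.132, 0.697, 1.79]
wrist_force: [-0.8, -0.1, -0.9]
width: 0.0007
finger_force: 0.0
```

```bash
python3 -m handwheel '[[[0,0,0],[0.07,-0.3,-0.12],1],[[0,0,0],[0.08,-0.36,0],1],[[0,0,0],[0,0,0],1]]'
python3 -m handwheel '[[[0,0,0],[0.01,-0.07,0.42],1],[[0,0,0],[0.02,-0.07,0.42],1],[[0,0,0],[0.05,-0.22,0.22],1],[[0,0,0],[0.04,-0.21,0.22],1],[[0,0,0],[0.06,-0.3,0.1],1]]'
python3 -m handwheel '[[[0,0,0],[0.06,-0.3,0.1],1],[[0,0,0],[0.05,-0.27,-0.05],1],[[0,0,0],[0.06,-0.26,-0.05],1],[[0,0,0],[0.05,-0.2,-0.13],1],[[0,0,0],[0.04,-0.21,-0.13],1]]'
python3 -m handwheel '[[[0,0,0],[0,0,0],1]]'
python3 - <<'E'
from h import *
p,d=snap('top','t2.png'); cv2.imwrite('pics/t2c.png',cv2.resize(cv2.cvtColor(p,cv2.COLOR_RGB2BGR)[110:270,240:440],None,fx=3,fy=3))
E
```

```text
time: 4.35
tool_pos: [0.5758, -0.2393, 0.0919]
ee_rot: [3.141, 0.701, 1.781]
wrist_force: [0.2, -0.2, 0.4]
width: 0.0005
finger_force: 0.0
time: 4.85
tool_pos: [0.5848, -0.281, 0.1616]
ee_rot: [3.14, 0.701, 1.783]
wrist_force: [0.1, 0.9, 0.4]
width: 0.0007
finger_force: 0.2
time: 5.35
tool_pos: [0.5964, -0.3433, 0.144]
ee_rot: [-3.136, 0.698, 1.787]
wrist_force: [-0.2, 0.4, -0.4]
width: 0.0008
finger_force: 0.1
time: 5.45
tool_pos: [0.5955, -0.3435, 0.1427]
ee_rot: [-3.134, 0.696, 1.787]
wrist_force: [-0.3, 0.1, -0.5]
width: 0.0003
finger_force: 0.0
```

View pics/t2c.png

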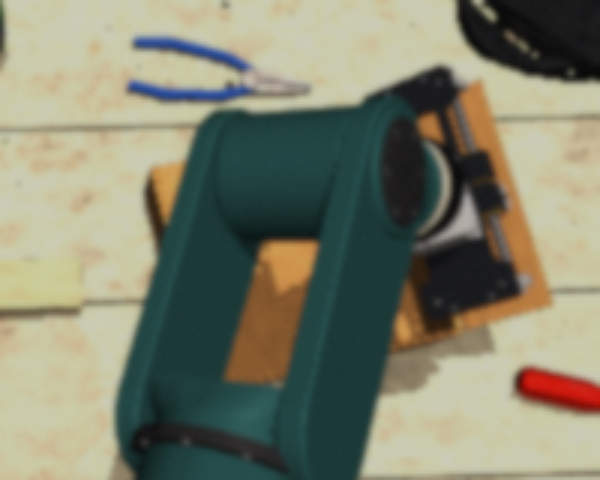

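The right flap is folded well back; its panel shows at (510,200). Next is the left flap.

```bash
python3 -m handwheel '[[[0,0,0],[-0.06,0.3,0.35],1],[[0.087,0.0185,0],[-0.06,0.3,0.5],1],[[0.087,0.0185,0],[-0.06,0.3,0.5],1],[[0.087,0.0185,0],[-0.06,0.3,0.4],1],[[0.087,0.0185,0],[-0.06,0.3,0.3],1]]'
python3 -m handwheel '[[[0.087,0.0185,0],[-0.06,0.3,0],1],[[0.087,0.0185,0],[-0.06,0.3,0],1],[[0.087,0.0185,0],[-0.06,0.3,0],1],[[0.087,0.0185,0],[-0.05,0.24,0],1],[[0.087,0.0185,0],[0,0,0],1]]'
python3 -m handwheel '[[[0.087,0.0185,0],[0,0,0],1],[[0,0,0],[0,0,0],1]]'
```

```text
time: 6.0
tool_pos: [0.5824, -0.266, 0.2521]
ee_rot: [3.138, 0.138, 1.787]
wrist_force: [0.9, -1.2, -0.3]
width: 0.0007
finger_force: 0.0
time: 6.5
tool_pos: [0.5704, -0.209, 0.2499]
ee_rot: [3.136, -0.562, 1.79]
wrist_force: [-0.3, 0.1, 0.2]
width: 0.0006
finger_force: 0.0
time: 6.7
tool_pos: [0.5697, -0.2126, 0.2421]
ee_rot: [-3.136, -0.705, 1.777]
wrist_force: [0.5, 0.7, -1.1]
width: 0.0005
finger_force: 0.0
```

```bash
python3 -m handwheel '[[[0,0,0],[0,0,-0.5],1],[[0,0,0],[0,0,-0.7],1],[[0,0,0],[0,0,-0.7],1],[[0,0,0],[0,0,-0.7],1],[[0,0,0],[0,0,-0.4],1]]'
python3 -m handwheel '[[[0,0,0],[0,0,0],1],[[0,0,0],[-0.07,0.33,0],1],[[0,0,0],[-0.07,0.34,0],1],[[0,0,0],[0,0,0],1]]'
python3 -m handwheel '[[[0,0,0],[-0.01,0.07,0.42],1],[[0,0,0],[-0.02,0.07,0.42],1],[[0,0,0],[-0.05,0.22,0.22],1],[[0,0,0],[-0.04,0.21,0.22],1],[[0,0,0],[-0.06,0.3,0.1],1]]'
python3 -m handwheel '[[[0,0,0],[-0.06,0.3,0.1],1],[[0,0,0],[-0.05,0.27,-0.05],1],[[0,0,0],[-0.06,0.26,-0.05],1],[[0,0,0],[-0.05,0.2,-0.13],1],[[0,0,0],[-0.04,0.21,-0.13],1]]'
python3 -m handwheel '[[[0,0,0],[0,0,0],1]]'
```

```text
time: 7.2
tool_pos: [0.5695, -0.209, 0.0959]
ee_rot: [3.14, -0.696, 1.787]
wrist_force: [-0.3, 0.2, 0.1]
width: 0.0002
finger_force: 0.0
time: 7.6
tool_pos: [0.5638, -0.1755, 0.1009]
ee_rot: [3.134, -0.694, 1.792]
wrist_force: [0.1, -0.4, 0.7]
width: 0.0004
finger_force: 0.0
time: 8.1
tool_pos: [0.5545, -0.1332, 0.169]
ee_rot: [3.135, -0.696, 1.788]
wrist_force: [0.9, 0.6, 0.2]
width: 0.0004
finger_force: 0.2
time: 8.6
tool_pos: [0.5406, -0.0703, 0.1529]
ee_rot: [3.139, -0.699, 1.785]
wrist_force: [-0.0, -1.1, 0.1]
width: 0.0004
finger_force: 0.1
time: 8.7
tool_pos: [0.54, -0.0697, 0.1523]
ee_rot: [3.142, -0.701, 1.785]
wrist_force: [-0.7, -0.2, -0.4]
width: 0.0003
finger_force: 0.0
```

```bash
python3 -m handwheel '[[[0,0,0],[0.06,-0.3,0.4],1],[[-0.087,-0.0185,0],[0.08,-0.4,0.6],1],[[-0.087,-0.0185,0],[0.11,-0.5,0.6],1],[[-0.087,-0.0185,0],[0.11,-0.5,0.6],1],[[-0.087,-0.0185,0],[0.11,-0.5,0.6],1]]'
python3 -m handwheel '[[[-0.097,-0.02,0],[0.11,-0.5,0.3],0],[[0,0,0],[0.1,-0.5,0],0],[[0,0,0],[0,0,0],0]]'
python3 - <<'E'
from h import *
o=robot.get_obs(); p,d=snap('wrist','w3.png'); K,E=T('wrist',o); W=cloud(d,K,E); np.save('w3.npy',W); print(o['tool_pos'],o['ee_rot'])
p,d=snap('top','t3.png'); K,E=T('top'); W=cloud(d,K,E); np.save('top3.npy',W)
E
```

```text
time: 9.2
tool_pos: [0.565, -0.1832, 0.2962]
ee_rot: [3.139, -0.133, 1.784]
wrist_force: [-0.0, 0.9, -0.5]
width: 0.0003
finger_force: 0.0
time: 9.5
tool_pos: [0.5754, -0.2332, 0.3095]
ee_rot: [-3.142, 0.012, 1.783]
wrist_force: [-0.7, 0.5, -0.5]
width: 0.0211
finger_force: 0.0
[ 0.57544982 -0.23315113  0.30952084] [-3.14156672  0.0120607   1.78288187]
```

View pics/w3.png

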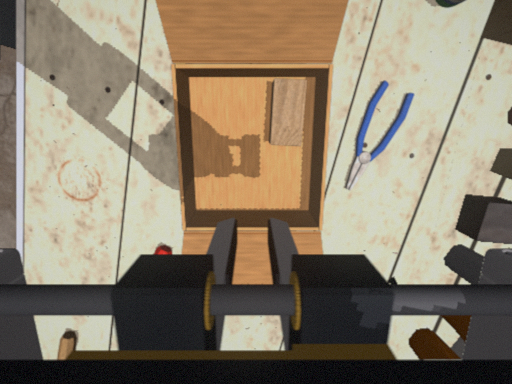

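Only one block is in the carton, at (288,110) in the +x left corner. Three corners are empty.

```bash
python3 - <<'E'
from h import *
a=np.radians(12); R=np.array([[np.cos(a),-np.sin(a)],[np.sin(a),np.cos(a)]]); C=np.array([.568,-.2075])
W=np.load('w3.npy')[0:235,140:360].reshape(-1,3)
q=(W[:,:2]-C)@R
m=(abs(W[:,2]-.05)<.01)&(abs(q[:,0])<.085)&(abs(q[:,1])<.095)
r=cv2.minAreaRect((q[m]*1000).astype(np.float32)); print('block wrist',np.median(W[m,2]),r)
m=(abs(W[:,2]-.085)<.006)&(abs(q[:,0])<.12)&(abs(q[:,1])<.10); print('rim x wrist',np.percentile(q[m,0],[1,99]))
W=np.load('top3.npy'); 
q=(W[...,:2]-C)@R
for yy in (.03,.09): pass
b=np.zeros(W.shape[:2],bool); b[130:260,270:420]=1
for s in (1,-1):
    m=b&(W[...,2]>.095)&(s*q[...,1]>.1)&(s*q[...,1]<.2)&(abs(q[...,0])<.11); 
    if m.sum(): print('flap',s,np.percentile(s*q[m][:,1],[2,98]),np.percentile(W[m][:,2],[2,98]))
b[:]=0;b[185:222,180:280]=1; m=b&(W[...,2]>.02)&(W[...,2]<.045)
r=cv2.minAreaRect((W[m][:,:2]*1000).astype(np.float32)); print('batten',r)
E
```

```text
block wrist 0.05065390625909705 ((52.660579681396484, 52.40422058105469), (86.38245391845703, 45.19707107543945), 87.62651062011719)
rim x wrist [-0.09749988  0.10220857]
flap 1 [0.10111786 0.16478479] [0.09642944 0.63461027]
flap -1 [0.12481369 0.16383354] [0.09727767 0.12943917]
batten ((554.12646484375, 86.15884399414062), (210.16949462890625, 45.093231201171875), 89.56954193115234)
```

```bash
python3 -m handwheel '[[[0,0,0],[-0.08,0.5,0.2],0],[[0,0,-0.0767],[-0.16,0.92,0],0],[[0,0,-0.0767],[-0.16,0.92,0],0],[[0,0,-0.0767],[-0.16,0.92,0],0],[[0,0,-0.0767],[-0.16,0.92,0],0]]'
python3 -m handwheel '[[[0,0,-0.0767],[-0.16,0.92,0],0],[[0,0,0],[-0.16,0.92,0],0],[[0,0,0],[-0.16,0.92,0],0],[[0,0,0],[-0.16,0.92,0],0],[[0,0,0],[-0.16,0.92,0],0]]'
python3 -m handwheel '[[[0,0,0],[-0.16,0.92,0],0],[[0,0,0],[-0.08,0.4,0],0],[[0,0,0],[0,0,0],0],[[0,0,0],[0,0,0],0]]'
cat > mag.py <<'E'
from h import *
import sys
o=robot.get_obs(); p,d=snap('wrist',sys.argv[1]); K,E=T('wrist',o); W=cloud(d,K,E)
print(o['tool_pos'].round(4),np.degrees(o['ee_rot']).round(1), 'w',o['width'])
for b in robot.boxes_of('block_1','wrist')[:3]: print(b['p'],np.round(b['bbox']))
m=(W[...,2]>.172)&(W[...,2]<.2)&(np.hypot(W[...,0]-.51,W[...,1]-.317)<.065)
print(m.sum(),np.median(W[m][:,2])); r=cv2.minAreaRect((W[m][:,:2]*1000).astype(np.float32)); print(r)
E
python3 mag.py w4.png
```

```text
time: 10.1
tool_pos: [0.538, -0.0204, 0.3179]
ee_rot: [-3.138, 0.01, 1.297]
wrist_force: [1.4, 0.2, 0.7]
width: 0.0691
finger_force: 0.0
time: 10.6
tool_pos: [0.4978, 0.2095, 0.318]
ee_rot: [-3.139, 0.011, 1.182]
wrist_force: [1.6, 0.1, -0.1]
width: 0.0937
finger_force: 0.0
time: 11.0
tool_pos: [0.4867, 0.2735, 0.318]
ee_rot: [-3.139, 0.012, 1.183]
wrist_force: [-0.2, 0.2, 0.8]
width: 0.0937
finger_force: 0.0
[0.4867 0.2735 0.318 ] [-179.9    0.7   67.8] w 0.09373486722115978
0.82 [234.  95. 282. 185.]
4232 0.19062439552575208
((511.3332824707031, 318.314453125), (89.4905776977539, 44.975284576416016), 67.63873291015625)
```

View pics/w4.png

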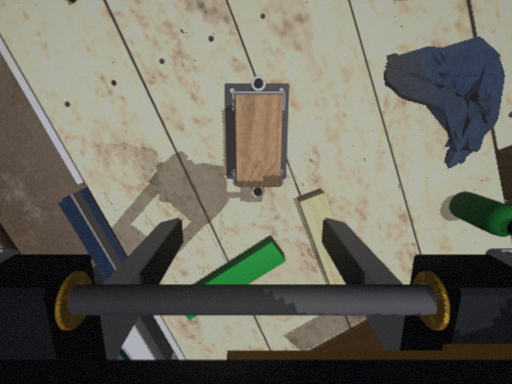

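The close view shows the stack's top block at (258,138) in the grey magazine. Its centre is (0.511, 0.318) with the top at 0.190, and both depth views agree. Grasping it.

```bash
python3 -m handwheel '[[[0.007,-0.003,0],[0.24,0.44,0],0],[[0,0,0],[0.24,0.44,-0.5],0],[[0,0,0],[0,0,-0.8],0],[[0,0,0],[0,0,-0.7],0],[[0,0,0],[0,0,-0.6],0]]'
python3 -m handwheel '[[[0,0,0],[0,0,-0.28],0],[[0,0,0],[0,0,0],0],[[0,0,0],[0,0,0],0.6],[[0,0,0],[0,0,0],0.6],[[0,0,0],[0,0,0],0.6]]'
python3 -m handwheel '[[[0,0,0],[0,0,0],0.6],[[0,0,0],[0,0,0],0.6]]'
```

```text
time: 11.6
tool_pos: [0.5112, 0.3158, 0.1867]
ee_rot: [-3.14, 0.0, 1.18]
wrist_force: [-1.2, 0.7, 1.2]
width: 0.0941
finger_force: 0.0
time: 12.1
tool_pos: [0.5121, 0.3179, 0.1774]
ee_rot: [3.14, -0.005, 1.182]
wrist_force: [-1.0, -0.7, -0.3]
width: 0.0735
finger_force: 0.0
time: 12.3
tool_pos: [0.5114, 0.3178, 0.1758]
ee_rot: [3.141, -0.003, 1.182]
wrist_force: [-0.1, 0.9, 0.6]
width: 0.0574
finger_force: 0.0
```

```bash
python3 -m handwheel '[[[0,0,0],[0,0,0],1],[[0,0,0],[0,0,0],1],[[0,0,0],[0,0,0],1]]'
python3 -m handwheel '[[[0,0,0],[0,0,0.2],1],[[0,0,0],[0,0,0.4],1],[[0,0,0],[0,0,0.6],1],[[0,0,0],[0,0,0.6],1],[[0,0,0],[0,0,0.8],1]]'
```

```text
time: 12.6
tool_pos: [0.5111, 0.3177, 0.1751]
ee_rot: [-3.141, -0.002, 1.182]
wrist_force: [-0.8, -0.1, 0.0]
width: 0.0447
finger_force: 30.0
time: 13.1
tool_pos: [0.5105, 0.3172, 0.3047]
ee_rot: [-3.139, 0.001, 1.182]
wrist_force: [0.4, -0.0, -2.5]
width: 0.0448
finger_force: 30.0
```

```bash
python3 -m handwheel '[[[0,0,0],[0.1,-0.4,0],1],[[0,0,0.0767],[0.18,-0.8,0],1],[[0,0,0.0767],[0.18,-0.86,0],1],[[0,0,0.0767],[0.18,-0.86,0],1],[[0,0,0.0767],[0.18,-0.86,0],1]]'
python3 -m handwheel '[[[0,0,0.0747],[0.18,-0.86,0],1],[[0,0,0],[0.18,-0.86,0],1],[[0,0,0],[0.18,-0.86,0],1],[[0,0,0],[0.18,-0.86,0],1],[[0,0,0],[0.18,-0.86,0],1]]'
python3 -m handwheel '[[[0,0,0],[0.18,-0.86,0],1],[[0,0,0],[0.19,-0.86,0],1],[[0,0,0],[0.19,-0.86,0],1],[[0,0,0],[0.18,-0.6,0],1],[[0,0,0],[0,0,0],1]]'
```

```text
time: 13.6
tool_pos: [0.5521, 0.127, 0.3054]
ee_rot: [-3.141, -0.002, 1.67]
wrist_force: [0.7, -0.6, -1.6]
width: 0.0447
finger_force: 30.0
time: 14.1
tool_pos: [0.5972, -0.0882, 0.3055]
ee_rot: [-3.141, -0.002, 1.782]
wrist_force: [0.9, 0.5, -0.9]
width: 0.045
finger_force: 30.0
time: 14.6
tool_pos: [0.634, -0.2501, 0.3029]
ee_rot: [-3.138, -0.002, 1.776]
wrist_force: [-0.6, 0.5, -2.5]
width: 0.0448
finger_force: 30.0
```

```bash
python3 -m handwheel '[[[0,0,0],[0,0,0],1]]'; python3 - <<'E'
from h import *
o=robot.get_obs(); print(o['tool_pos'].round(4),np.degrees(o['ee_rot']).round(1),o['width'])
print('to D',((np.array([.632,-.248])-o['tool_pos'][:2])/.05).round(2),'A',((np.array([.508,-.166])-o['tool_pos'][:2])/.05).round(2))
p,d=snap('wrist','w5.png')
E
```

```text
time: 14.7
tool_pos: [0.634, -0.2459, 0.3044]
ee_rot: [-3.14, -0.003, 1.781]
wrist_force: [0.3, 0.7, -0.9]
width: 0.0447
finger_force: 30.0
[ 0.634  -0.2459  0.3044] [-179.9   -0.2  102. ] 0.0446894080656093
to D [-0.04 -0.04] A [-2.52  1.6 ]
```

View pics/w5.png

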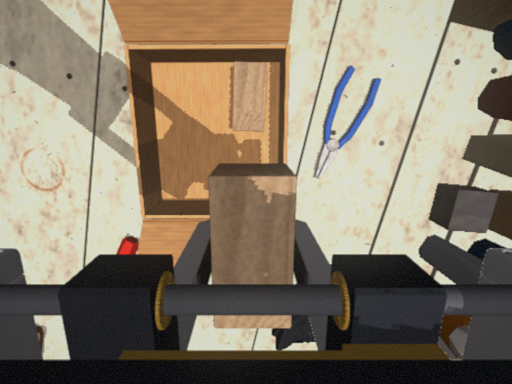

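The block is held squarely above the +x right corner; the carton interior is at (210,130), with the existing block at (250,97). Lowering.

```bash
python3 -m handwheel '[[[0,0,0],[-0.04,-0.04,-0.5],1],[[0,0,0],[0,0,-0.8],1],[[0,0,0],[0,0,-0.8],1],[[0,0,0],[0,0,-0.8],1],[[0,0,0],[0,0,-0.6],1]]'
python3 -m handwheel '[[[0,0,0],[0,0,-0.5],1],[[0,0,0],[0,0,-0.5],1],[[0,0,0],[0,0,-0.4],1],[[0,0,0],[0,0,-0.3],1],[[0,0,0],[0,0,-0.1],1]]'
python3 -m handwheel '[[[0,0,0],[0,0,0],1]]'
```

```text
time: 15.25
tool_pos: [0.6313, -0.2448, 0.1279]
ee_rot: [-3.139, -0.003, 1.784]
wrist_force: [-0.1, -0.6, -2.0]
width: 0.0447
finger_force: 30.0
time: 15.75
tool_pos: [0.6313, -0.2456, 0.0385]
ee_rot: [-3.139, -0.004, 1.783]
wrist_force: [0.5, 0.8, -2.1]
width: 0.0449
finger_force: 30.0
time: 15.85
tool_pos: [0.632, -0.2465, 0.0399]
ee_rot: [-3.14, -0.002, 1.783]
wrist_force: [-0.8, 0.2, -1.6]
width: 0.0449
finger_force: 30.0
```

```bash
python3 -m handwheel '[[[0,0,0],[0,0,-0.06],1],[[0,0,0],[0,0,-0.02],1],[[0,0,0],[0,0,0],0.42],[[0,0,0],[0,0,0],0.42],[[0,0,0],[0,0,0],0.42]]'
python3 -m handwheel '[[[0,0,0],[0,0,0.2],0.42],[[0,0,0],[0,0,0.5],0.42],[[0,0,0],[0,0,0.9],0.42],[[0,0,0],[0,0,0.9],0.42],[[0,0,0],[0,0,0.9],0.42]]'
python3 -m handwheel '[[[0,0,0],[0,0,0.9],0.42],[[0,0,0],[0,0,0.9],0.42],[[0,0,0],[0,0,0.3],0],[[0,0,0],[0,0,0],0]]'
python3 - <<'E'
from h import *
p,d=snap('top','t4.png'); K,E=T('top'); W=cloud(d,K,E); np.save('top4.npy',W)
m=(W[...,2]>.15)&(W[...,2]<.21)&(np.hypot(W[...,0]-.511,W[...,1]-.3175)<.065)
print('stack',m.sum(),np.median(W[m][:,2]),cv2.minAreaRect((W[m][:,:2]*1000).astype(np.float32)))
E
```

```text
time: 16.35
tool_pos: [0.6325, -0.2477, 0.0368]
ee_rot: [3.141, -0.001, 1.782]
wrist_force: [0.0, -0.6, 0.4]
width: 0.0541
finger_force: 0.0
time: 16.85
tool_pos: [0.6319, -0.2474, 0.2087]
ee_rot: [3.142, -0.001, 1.782]
wrist_force: [0.5, -0.4, -0.5]
width: 0.0543
finger_force: 0.0
time: 17.25
tool_pos: [0.633, -0.2478, 0.317]
ee_rot: [3.135, 0.004, 1.782]
wrist_force: [0.5, -0.4, 0.0]
width: 0.0671
finger_force: 0.0
stack 1043 0.17943269003431073 ((510.142822265625, 317.57940673828125), (129.30491638183594, 54.70064163208008), 67.8993911743164)
```

```bash
python3 -m handwheel '[[[0,0,0],[-0.13,0.45,0],0],[[0,0,-0.0767],[-0.25,0.9,0],0],[[0,0,-0.0767],[-0.25,0.9,0],0],[[0,0,-0.0767],[-0.25,0.9,0],0],[[0,0,-0.0767],[-0.25,0.9,0],0]]'
python3 -m handwheel '[[[0,0,-0.0747],[-0.25,0.9,0],0],[[0,0,0],[-0.25,0.9,0],0],[[0,0,0],[-0.25,0.9,0],0],[[0,0,0],[-0.25,0.9,0],0],[[0,0,0],[-0.25,0.9,0],0]]'
python3 -m handwheel '[[[0,0,0],[-0.25,0.9,0],0],[[0,0,0],[-0.25,0.9,0],0],[[0,0,0],[-0.05,0.1,0],0],[[0,0,0],[0,0,0],0],[[0,0,0],[0,0,0],0]]'
python3 mag.py w6.png
```

```text
time: 17.8
tool_pos: [0.574, -0.0433, 0.308]
ee_rot: [-3.136, -0.001, 1.294]
wrist_force: [0.3, -0.4, 0.5]
width: 0.094
finger_force: 0.0
time: 18.3
tool_pos: [0.5114, 0.1815, 0.3082]
ee_rot: [-3.137, 0.001, 1.182]
wrist_force: [1.0, 0.6, 0.1]
width: 0.0938
finger_force: 0.0
time: 18.8
tool_pos: [0.4856, 0.274, 0.3096]
ee_rot: [-3.14, 0.001, 1.182]
wrist_force: [0.1, -0.6, -0.1]
width: 0.0941
finger_force: 0.0
[0.4856 0.274  0.3096] [-179.9    0.    67.7] w 0.09408249034552597
0.58 [238.  99. 284. 187.]
4161 0.18076584393362916
((511.3512268066406, 318.3899841308594), (89.12269592285156, 45.10860824584961), 67.83489990234375)
```

```bash
python3 -m handwheel '[[[0,0,0],[0.25,0.44,0],0],[[0,0,0],[0.26,0.44,-0.5],0.2],[[0,0,0],[0,0,-0.8],0.3],[[0,0,0],[0,0,-0.7],0.3],[[0,0,0],[0,0,-0.6],0.3]]'
python3 -m handwheel '[[[0,0,0],[0,0,-0.27],0.3],[[0,0,0],[0,0,0],0.3],[[0,0,0],[0,0,0],1],[[0,0,0],[0,0,0],1],[[0,0,0],[0,0,0],1]]'
python3 -m handwheel '[[[0,0,0],[0,0,0],1],[[0,0,0],[0,0,0],1]]'
```

```text
time: 19.4
tool_pos: [0.5114, 0.3173, 0.1785]
ee_rot: [-3.14, 0.0, 1.18]
wrist_force: [0.1, 0.7, 0.6]
width: 0.067
finger_force: 0.0
time: 19.9
tool_pos: [0.5121, 0.3195, 0.1699]
ee_rot: [3.14, -0.005, 1.182]
wrist_force: [-0.7, 0.7, -0.3]
width: 0.045
finger_force: 0.5
time: 20.1
tool_pos: [0.5118, 0.3194, 0.1686]
ee_rot: [3.14, -0.004, 1.182]
wrist_force: [1.1, -0.1, 0.6]
width: 0.045
finger_force: 30.0
```

```bash
python3 -m handwheel '[[[0,0,0],[0,0,0.2],1],[[0,0,0],[0,0,0.4],1],[[0,0,0],[0,0,0.6],1],[[0,0,0],[0,0,0.7],1],[[0,0,0],[0,0,0.8],1]]'
python3 -m handwheel '[[[0,0,0],[0,-0.4,0.1],1],[[0,0,0.0767],[0,-0.8,0],1],[[0,0,0.0767],[-0.01,-0.86,0],1],[[0,0,0.0767],[-0.01,-0.86,0],1],[[0,0,0.0767],[-0.01,-0.86,0],1]]'
python3 -m handwheel '[[[0,0,0.0747],[-0.01,-0.86,0],1],[[0,0,0],[-0.01,-0.86,0],1],[[0,0,0],[-0.01,-0.86,0],1],[[0,0,0],[-0.01,-0.86,0],1],[[0,0,0],[-0.01,-0.86,0],1]]'
python3 -m handwheel '[[[0,0,0],[-0.01,-0.86,0],1],[[0,0,0],[-0.01,-0.8,0],1],[[0,0,0],[0,0,0],1],[[0,0,0],[0,0,0],1]]'
```

```text
time: 20.6
tool_pos: [0.5103, 0.3187, 0.3028]
ee_rot: [-3.139, 0.001, 1.182]
wrist_force: [0.4, -0.2, -1.2]
width: 0.0447
finger_force: 30.0
time: 21.1
tool_pos: [0.509, 0.1286, 0.3079]
ee_rot: [-3.141, -0.002, 1.67]
wrist_force: [0.9, 0.5, -1.1]
width: 0.0443
finger_force: 30.0
time: 21.6
tool_pos: [0.5065, -0.0865, 0.308]
ee_rot: [-3.141, -0.002, 1.782]
wrist_force: [0.9, 0.5, -1.2]
width: 0.045
finger_force: 30.0
time: 22.0
tool_pos: [0.5058, -0.1684, 0.3074]
ee_rot: [-3.14, -0.003, 1.78]
wrist_force: [0.6, -0.1, -0.5]
width: 0.0448
finger_force: 30.0
```

```bash
python3 -m handwheel '[[[0,0,0],[0.04,0.05,-0.5],1],[[0,0,0],[0,0,-0.8],1],[[0,0,0],[0,0,-0.8],1],[[0,0,0],[0,0,-0.8],1],[[0,0,0],[0,0,-0.7],1]]'
python3 -m handwheel '[[[0,0,0],[0,0,-0.6],1],[[0,0,0],[0,0,-0.5],1],[[0,0,0],[0,0,-0.4],1],[[0,0,0],[0,0,-0.2],1],[[0,0,0],[0,0,0],1]]'
python3 -m handwheel '[[[0,0,0],[0,0,0],1]]'
```

```text
time: 22.5
tool_pos: [0.5078, -0.1632, 0.1259]
ee_rot: [-3.14, -0.003, 1.784]
wrist_force: [0.1, -0.1, -1.2]
width: 0.0448
finger_force: 30.0
time: 23.0
tool_pos: [0.5078, -0.164, 0.0419]
ee_rot: [-3.14, -0.003, 1.783]
wrist_force: [0.3, 0.4, -0.9]
width: 0.0451
finger_force: 30.0
time: 23.1
tool_pos: [0.509, -0.165, 0.0437]
ee_rot: [3.141, -0.001, 1.783]
wrist_force: [-0.0, -0.3, -1.3]
width: 0.0451
finger_force: 30.0
```

```bash
python3 -m handwheel '[[[0,0,0],[0,0,-0.08],1],[[0,0,0],[0,0,-0.03],1],[[0,0,0],[0,0,0],1]]'
python3 -m handwheel '[[[0,0,0],[0,0,-0.02],1],[[0,0,0],[0,0,0],0.42],[[0,0,0],[0,0,0],0.42],[[0,0,0],[0,0,0],0.42]]'
python3 -m handwheel '[[[0,0,0],[0,0,0.2],0.42],[[0,0,0],[0,0,0.5],0.42],[[0,0,0],[0,0,0.9],0.42],[[0,0,0],[0,0,0.9],0.42],[[0,0,0],[0,0,0.9],0.42]]'
python3 -m handwheel '[[[0,0,0],[0,0,0.9],0.42],[[0,0,0],[0,0,0.9],0.42],[[0,0,0],[0,0,0.2],0],[[0,0,0],[0,0.4,0],0],[[0,0,0],[-0.05,0.8,0],0]]'
python3 -m handwheel '[[[0,0,-0.0767],[-0.05,0.9,0],0],[[0,0,-0.0767],[-0.05,0.9,0],0],[[0,0,-0.0767],[-0.05,0.9,0],0],[[0,0,-0.0767],[-0.05,0.9,0],0],[[0,0,-0.0767],[-0.05,0.9,0],0]]'
python3 -m handwheel '[[[0,0,0],[-0.05,0.9,0],0],[[0,0,0],[-0.05,0.9,0],0],[[0,0,0],[-0.05,0.9,0],0],[[0,0,0],[0,0,0],0],[[0,0,0],[0,0,0],0]]'
python3 mag.py w7.png
```

```text
time: 23.4
tool_pos: [0.5096, -0.1659, 0.0398]
ee_rot: [3.139, 0.0, 1.782]
wrist_force: [-0.9, 1.3, 5.7]
width: 0.0451
finger_force: 30.0
time: 23.8
tool_pos: [0.5082, -0.1655, 0.0362]
ee_rot: [-3.141, -0.001, 1.781]
wrist_force: [0.4, -0.7, -0.0]
width: 0.0545
finger_force: 0.0
time: 24.3
tool_pos: [0.5078, -0.1653, 0.2082]
ee_rot: [-3.141, -0.002, 1.782]
wrist_force: [0.8, -0.1, 0.2]
width: 0.0546
finger_force: 0.0
time: 24.8
tool_pos: [0.5057, -0.1067, 0.3058]
ee_rot: [-3.141, -0.001, 1.777]
wrist_force: [-0.0, 0.7, -1.1]
width: 0.0751
finger_force: 0.0
time: 25.3
tool_pos: [0.4924, 0.1212, 0.3055]
ee_rot: [-3.14, -0.001, 1.174]
wrist_force: [0.4, 0.4, -0.6]
width: 0.0943
finger_force: 0.0
time: 25.8
tool_pos: [0.4852, 0.2551, 0.3051]
ee_rot: [-3.14, 0.0, 1.181]
wrist_force: [-0.3, -0.6, -0.5]
width: 0.0942
finger_force: 0.0
[0.4852 0.2551 0.3051] [-179.9    0.    67.7] w 0.09420336094649864
0.94 [232.  76. 278. 173.]
4554 0.18230722961417525
((511.3428955078125, 318.5259094238281), (89.28204345703125, 45.08343505859375), 67.69902038574219)
```

```bash
python3 -m handwheel '[[[0,0,0],[0.2,0.5,0],0.2],[[0,0,0],[0.33,0.77,-0.3],0.3],[[0,0,0],[0,0,-0.8],0.3],[[0,0,0],[0,0,-0.8],0.3],[[0,0,0],[0,0,-0.6],0.3]]'
python3 -m handwheel '[[[0,0,0],[0,0,-0.24],0.3],[[0,0,0],[0,0,0],0.3],[[0,0,0],[0,0,0],0.3]]'
```

```text
time: 26.4
tool_pos: [0.5121, 0.3159, 0.178]
ee_rot: [-3.139, 0.001, 1.177]
wrist_force: [0.2, -0.6, -0.2]
width: 0.0659
finger_force: 0.0
time: 26.7
tool_pos: [0.5133, 0.3176, 0.171]
ee_rot: [3.14, -0.004, 1.178]
wrist_force: [0.5, -0.5, 0.7]
width: 0.0656
finger_force: 0.0
```

```bash
python3 -m handwheel '[[[0,0,0],[-0.02,0,-0.03],1],[[0,0,0],[0,0,0],1],[[0,0,0],[0,0,0],1],[[0,0,0],[0,0,0],1]]'
python3 -m handwheel '[[[0,0,0],[0,0,0.2],1],[[0,0,0],[0,0,0.4],1],[[0,0,0],[0,0,0.6],1],[[0,0,0],[0,0,0.7],1],[[0,0,0],[0,0,0.8],1]]'
python3 -m handwheel '[[[0,0,0],[0,-0.4,0.1],1],[[0,0,0.0767],[0.02,-0.8,0],1],[[0,0,0.0767],[0.03,-0.86,0],1],[[0,0,0.0767],[0.03,-0.86,0],1],[[0,0,0.0767],[0.03,-0.86,0],1]]'
python3 -m handwheel '[[[0,0,0.0777],[0.03,-0.86,0],1],[[0,0,0],[0.03,-0.86,0],1],[[0,0,0],[0.03,-0.86,0],1],[[0,0,0],[0.03,-0.86,0],1],[[0,0,0],[0.03,-0.86,0],1]]'
python3 -m handwheel '[[[0,0,0],[0.03,-0.86,0],1],[[0,0,0],[0.03,-0.86,0],1],[[0,0,0],[0.03,-0.86,0],1],[[0,0,0],[0.03,-0.86,0],1],[[0,0,0],[0,0,0],1]]'
python3 -m handwheel '[[[0,0,0],[0,0,0],1]]'
```

```text
time: 27.1
tool_pos: [0.5115, 0.3184, 0.1683]
ee_rot: [3.141, -0.003, 1.179]
wrist_force: [-0.5, 0.4, 0.6]
width: 0.0444
finger_force: 30.0
time: 27.6
tool_pos: [0.5104, 0.3178, 0.303]
ee_rot: [-3.139, 0.0, 1.179]
wrist_force: [1.0, 0.5, -1.1]
width: 0.0449
finger_force: 30.0
time: 28.1
tool_pos: [0.5163, 0.1276, 0.308]
ee_rot: [-3.141, -0.002, 1.667]
wrist_force: [1.5, -0.2, -1.0]
width: 0.045
finger_force: 30.0
time: 28.6
tool_pos: [0.5238, -0.0876, 0.3082]
ee_rot: [-3.141, -0.002, 1.783]
wrist_force: [0.4, 0.0, -1.8]
width: 0.0445
finger_force: 30.0
time: 29.1
tool_pos: [0.5293, -0.2629, 0.3063]
ee_rot: [-3.138, -0.001, 1.777]
wrist_force: [0.7, 0.4, -1.1]
width: 0.0449
finger_force: 30.0
time: 29.2
tool_pos: [0.5299, -0.2586, 0.3072]
ee_rot: [-3.14, -0.003, 1.781]
wrist_force: [-0.8, 0.1, -1.0]
width: 0.0448
finger_force: 30.0
```

```bash
python3 -m handwheel '[[[0,0,0],[0,-0.22,-0.5],1],[[0,0,0],[0,0,-0.8],1],[[0,0,0],[0,0,-0.8],1],[[0,0,0],[0,0,-0.8],1],[[0,0,0],[0,0,-0.7],1]]'
python3 -m handwheel '[[[0,0,0],[0,0,-0.6],1],[[0,0,0],[0,0,-0.5],1],[[0,0,0],[0,0,-0.4],1],[[0,0,0],[0,0,-0.2],1],[[0,0,0],[0,0,0],1]]'
python3 -m handwheel '[[[0,0,0],[0,0,-0.08],1],[[0,0,0],[0,0,-0.03],1],[[0,0,0],[0,0,0],1]]'
python3 - <<'E'
from h import *
o=robot.get_obs(); K,E=T('wrist',o); p,d=snap('wrist','w8.png')
E
```

```text
time: 29.7
tool_pos: [0.53, -0.2667, 0.1261]
ee_rot: [-3.141, -0.003, 1.786]
wrist_force: [-1.0, -1.2, -1.7]
width: 0.0448
finger_force: 30.0
time: 30.2
tool_pos: [0.5296, -0.2672, 0.0413]
ee_rot: [-3.139, -0.004, 1.785]
wrist_force: [-0.2, 0.1, -1.5]
width: 0.045
finger_force: 30.0
time: 30.5
tool_pos: [0.5307, -0.2692, 0.038]
ee_rot: [3.141, -0.001, 1.783]
wrist_force: [-1.0, -0.4, -2.0]
width: 0.0449
finger_force: 30.0
```

View pics/w8.png

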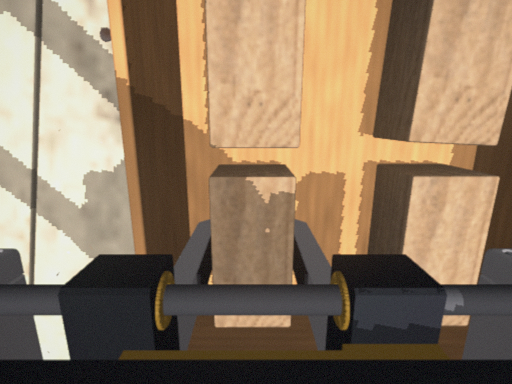

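All four blocks show: the held one at (252,240) and the others at (255,70), (460,80) and (450,240), in neat rows. Releasing this one.

```bash
python3 -m handwheel '[[[0,0,0],[0,0,-0.05],1],[[0,0,0],[0,0,-0.01],1],[[0,0,0],[0,0,0],0.42],[[0,0,0],[0,0,0],0.42],[[0,0,0],[0,0,0],0.42]]'
python3 -m handwheel '[[[0,0,0],[0,0,0.2],0.42],[[0,0,0],[0,0,0.5],0.42],[[0,0,0],[0,0,0.9],0.42],[[0,0,0],[0,0,0.9],0.42],[[0,0,0],[0,0,0.9],0.42]]'
python3 -m handwheel '[[[0,0,0],[0,0,0.9],0.6],[[0,0,0],[0.4,0,0.9],1],[[0,0,0],[0.5,0,0.2],1],[[0,0,0],[0,-0.1,0],1],[[0,0,0],[0,0,0],1]]'
python3 - <<'E'
from h import *
a=np.radians(12); R=np.array([[np.cos(a),-np.sin(a)],[np.sin(a),np.cos(a)]]); C=np.array([.570,-.207])
o=robot.get_obs(); p,d=snap('wrist','w9.png'); K,E=T('wrist',o); W=cloud(d,K,E).reshape(-1,3)
print(o['tool_pos'],o['ee_rot'])
q=(W[:,:2]-C)@R
for sx in(1,-1):
  for sy in(1,-1):
    m=(W[:,2]>.03)&(W[:,2]<.07)&(sx*q[:,0]>.01)&(abs(q[:,0])<.09)&(sy*q[:,1]>.002)&(abs(q[:,1])<.1)
    if m.sum()>20: print(sx,sy,m.sum(),np.median(W[m,2]).round(4),cv2.minAreaRect((q[m]*1000).astype(np.float32)))
p,d=snap('top','t5.png'); K,E=T('top'); W=cloud(d,K,E); np.save('top5.npy',W)
b=np.zeros(W.shape[:2],bool); b[185:225,170:290]=1; m=b&(W[...,2]>.02)&(W[...,2]<.045)
print('batten',m.sum(),cv2.minAreaRect((W[m][:,:2]*1000).astype(np.float32)))
for x in robot.boxes_of('batten','top')[:3]: print(x)
E
```

```text
time: 31.05
tool_pos: [0.5302, -0.2691, 0.0341]
ee_rot: [-3.141, -0.001, 1.783]
wrist_force: [0.0, 0.2, 0.1]
width: 0.0544
finger_force: 0.0
time: 31.55
tool_pos: [0.5299, -0.2688, 0.2062]
ee_rot: [-3.141, -0.002, 1.783]
wrist_force: [-0.5, -0.2, 0.1]
width: 0.0549
finger_force: 0.0
time: 32.05
tool_pos: [0.5748, -0.2744, 0.3031]
ee_rot: [-3.139, -0.002, 1.783]
wrist_force: [-0.5, 0.4, -0.6]
width: 0.0178
finger_force: 0.0
[ 0.57479352 -0.27440917  0.3030907 ] [-3.13914908e+00 -2.37648215e-03  1.78290945e+00]
1 1 2425 0.0506 ((50.61927032470703, 54.23981857299805), (90.2125473022461, 45.25910949707031), 87.7751235961914)
1 -1 2001 0.0506 ((53.79443359375, -51.254093170166016), (45.22605895996094, 88.62870025634766), 0.1918511539697647)
-1 1 2353 0.0506 ((-49.69951629638672, 51.691978454589844), (45.21830749511719, 88.24504852294922), 0.08656685799360275)
-1 -1 1981 0.0505 ((-50.49431610107422, -52.50844955444336), (45.285335540771484, 89.95631408691406), 0.16170057654380798)
batten 1330 ((553.9288940429688, 86.14962768554688), (209.91525268554688, 44.899173736572266), 89.41272735595703)
{'bbox': [207.9, 232.7, 243.6, 315.3], 'p': 0.8}
{'bbox': [188.0, 197.9, 268.3, 216.1], 'p': 0.65}
```

View pics/w9.png

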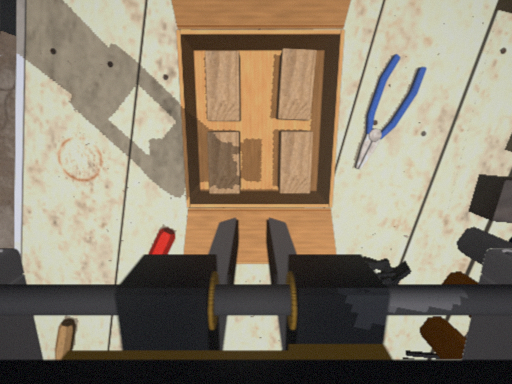

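The carton holds four blocks in one layer; in the picture they are at (222,85), (297,83), (224,160) and (295,160). Now I'll close the right flap from outside.

```bash
python3 -m handwheel '[[[0,0,0],[0.2,-0.6,0],1],[[0,0,0],[0.2,-0.7,0],1],[[0,0,0],[0.2,-0.7,0],1],[[0,0,0],[0.14,-0.56,0],1],[[0,0,0],[0,0,-0.5],1]]'
python3 -m handwheel '[[[0,0,0],[0,0,-0.8],1],[[0,0,0],[0,0,-0.8],1],[[0,0,0],[0,0,-0.8],1],[[0,0,0],[0,0,-0.76],1],[[0,0,0],[0,0,0],1]]'
python3 - <<'E'
from h import *
o=robot.get_obs(); q=o['tool_pos'][:2]-[.570,-.207]; print(q@[.978,.208],q@[-.208,.978],o['tool_pos'][2])
E
```

```text
time: 32.7
tool_pos: [0.6121, -0.4067, 0.2795]
ee_rot: [3.14, 0.002, 1.779]
wrist_force: [-0.7, -0.2, 0.1]
width: 0.0005
finger_force: 0.0
time: 33.2
tool_pos: [0.6075, -0.399, 0.1113]
ee_rot: [-3.13, -0.015, 1.783]
wrist_force: [-0.5, 0.6, -1.6]
width: 0.0004
finger_force: 0.0
-0.003242232816072281 -0.19560254787913106 0.11129036532619144
```

```bash
python3 -m handwheel '[[[0,0,0],[-0.1,0.49,0.1],1],[[0,0,0],[-0.1,0.5,0],1],[[0,0,0],[-0.1,0.5,0.1],1],[[0,0,0],[-0.06,0.29,0.2],1],[[0,0,0],[-0.06,0.29,0.2],1]]'
python3 -m handwheel '[[[0,0,0],[-0.04,0.2,0],1],[[0,0,0],[-0.04,0.2,0],1],[[0,0,0],[-0.04,0.2,-0.15],1],[[0,0,0],[0,0,-0.15],1],[[0,0,0],[0,0,0],1]]'
cat > q.py <<'E'
from h import *
o=robot.get_obs(); q=o['tool_pos'][:2]-[.570,-.207]; print('carton x,y,tipz',np.round([q@[.978,.208],q@[-.208,.978],o['tool_pos'][2]-.025],4),o['wrist_force'].round(1))
E
python3 q.py
```

```text
time: 33.7
tool_pos: [0.5912, -0.2981, 0.1535]
ee_rot: [3.141, 0.0, 1.783]
wrist_force: [0.2, -0.6, 0.9]
width: 0.0004
finger_force: 0.2
time: 34.2
tool_pos: [0.5839, -0.2677, 0.133]
ee_rot: [-3.137, -0.005, 1.783]
wrist_force: [-0.6, -0.1, 0.8]
width: 0.0004
finger_force: 0.0
carton x,y,tipz [ 0.001  -0.0623  0.108 ] [-0.6 -0.1  0.8]
```

Press down until contact is felt.

```bash
python3 -m handwheel '[[[0,0,0],[0,0,-0.15],1],[[0,0,0],[0,0,-0.1],1],[[0,0,0],[0,0,-0.06],1],[[0,0,0],[0,0,0],1]]'
python3 -m handwheel '[[[0,0,0],[0,0,-0.05],1],[[0,0,0],[0,0,-0.03],1],[[0,0,0],[0,0,0],1]]'; python3 q.py
```

```text
time: 34.6
tool_pos: [0.5848, -0.2685, 0.1195]
ee_rot: [-3.14, -0.003, 1.783]
wrist_force: [0.3, 0.4, 0.3]
width: 0.0003
finger_force: 0.0
time: 34.9
tool_pos: [0.5851, -0.2685, 0.1164]
ee_rot: [-3.141, -0.002, 1.783]
wrist_force: [-0.4, 1.0, -0.3]
width: 0.0005
finger_force: 0.0
carton x,y,tipz [ 0.002  -0.0632  0.0914] [-0.4  1.  -0.3]
```

```bash
python3 -m handwheel '[[[0,0,0],[0,0,-0.04],1],[[0,0,0],[0,0,0],1]]';python3 -m handwheel '[[[0,0,0],[0,0,-0.04],1],[[0,0,0],[0,0,0],1]]'; python3 q.py
```

```text
time: 35.1
tool_pos: [0.5852, -0.2684, 0.1144]
ee_rot: [-3.141, -0.002, 1.783]
wrist_force: [-0.4, 0.3, -0.6]
width: 0.0001
finger_force: 0.0
time: 35.3
tool_pos: [0.5853, -0.2685, 0.1143]
ee_rot: [3.141, -0.001, 1.783]
wrist_force: [-1.2, 0.8, 4.8]
width: 0.0001
finger_force: 2.6
carton x,y,tipz [ 0.0021 -0.0633  0.0893] [-1.2  0.8  4.8]
```

The right flap is flat: contact at z 0.089 with 5 N. Now the left flap.

```bash
python3 -m handwheel '[[[0,0,0],[0,0,0.5],1],[[0,0,0],[0,0,0.9],1],[[0,0,0],[0,0,0.9],1],[[0,0,0],[-0.05,0.3,0.9],1],[[0,0,0],[-0.14,0.7,0],1]]'
python3 -m handwheel '[[[0,0,0],[-0.18,0.83,0],1],[[0,0,0],[-0.18,0.83,0],1],[[0,0,0],[-0.18,0.83,0],1],[[0,0,0],[-0.18,0.83,0],1],[[0,0,0],[-0.18,0.83,0],1]]'
python3 -m handwheel '[[[0,0,0],[0,0,0],1],[[0,0,0],[0,0,-0.5],1],[[0,0,0],[0,0,-0.8],1],[[0,0,0],[0,0,-0.8],1],[[0,0,0],[0,0,-0.6],1]]'
python3 q.py
```

```text
time: 35.8
tool_pos: [0.578, -0.2211, 0.2811]
ee_rot: [3.131, 0.008, 1.78]
wrist_force: [1.0, 0.1, 0.2]
width: 0.0006
finger_force: 0.0
time: 36.3
tool_pos: [0.53, -0.0094, 0.2726]
ee_rot: [-3.141, -0.002, 1.783]
wrist_force: [0.4, 0.5, -0.6]
width: 0.0003
finger_force: 0.0
time: 36.8
tool_pos: [0.5298, -0.0117, 0.1348]
ee_rot: [-3.139, -0.002, 1.783]
wrist_force: [-0.1, -0.1, -0.5]
width: 0.0006
finger_force: 0.0
carton x,y,tipz [0.0013 0.1994 0.1098] [-0.1 -0.1 -0.5]
```

```bash
python3 -m handwheel '[[[0,0,0],[0.1,-0.5,-0.1],1],[[0,0,0],[0.11,-0.52,0],1],[[0,0,0],[0.11,-0.52,0.1],1],[[0,0,0],[0.06,-0.29,0.2],1],[[0,0,0],[0.06,-0.29,0.2],1]]'
python3 -m handwheel '[[[0,0,0],[0.04,-0.2,0],1],[[0,0,0],[0.04,-0.2,-0.1],1],[[0,0,0],[0.04,-0.2,-0.2],1],[[0,0,0],[0,0,-0.15],1],[[0,0,0],[0,0,0],1]]'
python3 -m handwheel '[[[0,0,0],[0,0,-0.15],1],[[0,0,0],[0,0,0],1]]'
python3 q.py
```

```text
time: 37.3
tool_pos: [0.5527, -0.1182, 0.158]
ee_rot: [-3.141, -0.002, 1.782]
wrist_force: [0.2, 0.4, 0.3]
width: 0.0008
finger_force: 0.1
time: 37.8
tool_pos: [0.5572, -0.1464, 0.1321]
ee_rot: [-3.137, -0.005, 1.783]
wrist_force: [-0.8, 0.7, -0.3]
width: 0.0004
finger_force: 0.0
time: 38.0
tool_pos: [0.558, -0.1462, 0.1261]
ee_rot: [-3.139, -0.003, 1.784]
wrist_force: [-0.1, 0.1, -0.1]
width: 0.0002
finger_force: 0.0
carton x,y,tipz [0.0009 0.062  0.1011] [-0.1  0.1 -0.1]
```

```bash
python3 -m handwheel '[[[0,0,0],[0,0,-0.12],1],[[0,0,0],[0,0,-0.06],1],[[0,0,0],[0,0,0],1]]'
python3 -m handwheel '[[[0,0,0],[0,0,-0.03],1],[[0,0,0],[0,0,0],1]]';python3 -m handwheel '[[[0,0,0],[0,0,-0.03],1],[[0,0,0],[0,0,0],1]]'; python3 q.py
```

```text
time: 38.3
tool_pos: [0.5583, -0.1466, 0.1178]
ee_rot: [-3.14, -0.002, 1.783]
wrist_force: [-0.3, 0.6, -0.4]
width: 0.0001
finger_force: 0.0
time: 38.5
tool_pos: [0.5587, -0.1469, 0.117]
ee_rot: [-3.141, -0.002, 1.783]
wrist_force: [0.2, 0.2, 0.3]
width: 0.0004
finger_force: 0.0
time: 38.7
tool_pos: [0.5586, -0.147, 0.1154]
ee_rot: [-3.141, -0.002, 1.783]
wrist_force: [-0.4, -0.5, 0.1]
width: 0.0004
finger_force: 0.0
carton x,y,tipz [0.0014 0.0611 0.0904] [-0.4 -0.5  0.1]
```

```bash
python3 -m handwheel '[[[0,0,0],[0,0,-0.04],1],[[0,0,0],[0,0,0],1]]';python3 -m handwheel '[[[0,0,0],[0,0,-0.03],1],[[0,0,0],[0,0,0],1]]'; python3 q.py
```

```text
time: 38.9
tool_pos: [0.5589, -0.1471, 0.1143]
ee_rot: [3.141, -0.001, 1.783]
wrist_force: [-1.8, -0.2, 3.3]
width: 0.0005
finger_force: 1.7
time: 39.1
tool_pos: [0.559, -0.1471, 0.1142]
ee_rot: [3.141, -0.001, 1.783]
wrist_force: [-2.3, 0.5, 8.5]
width: 0.0002
finger_force: 4.2
carton x,y,tipz [0.0017 0.0609 0.0892] [-2.3  0.5  8.5]
```

Both flaps are flat. Now the batten: approach it and take one close look.

```bash
python3 -m handwheel '[[[0,0,0],[0,0,0.4],1],[[0,0,0],[0,0,0.8],0.6],[[0,0,-0.07],[0,0.4,0.9],0],[[0,0,-0.07],[0,0.8,0.8],0],[[0,0,0],[0,0.8,0],0]]'
python3 -m handwheel '[[[0,0,0],[-0.1,0.8,0],0],[[0,0,0],[0,0.7,0],0],[[0,0,0],[0,0,0],0],[[0,0,0],[0,0,0],0]]'
cat > bat.py <<'E'
from h import *
import sys
o=robot.get_obs(); p,d=snap('wrist',sys.argv[1]); K,E=T('wrist',o); W=cloud(d,K,E)
print(o['tool_pos'].round(4),np.degrees(o['ee_rot']).round(1))
for b in robot.boxes_of('batten','wrist')[:2]: print(b['p'],np.round(b['bbox']))
m=(W[...,2]>.022)&(W[...,2]<.045)&(abs(W[...,0]-.554)<.08)&(abs(W[...,1]-.086)<.18)&(p[...,0]>p[...,2].astype(int)+20)&(p[...,0].astype(int)>100)
n,l,s,c=cv2.connectedComponentsWithStats(m.astype(np.uint8)); i=1+s[1:,4].argmax(); m=l==i
print(s[i],np.median(W[m][:,2])); print(cv2.minAreaRect((W[m][:,:2]*1000).astype(np.float32)))
p,d=snap('top'); K,E=T('top'); W=cloud(d,K,E); b=np.zeros(W.shape[:2],bool); b[180:228,170:290]=1; m=b&(W[...,2]>.02)&(W[...,2]<.045)
print('top',m.sum(),np.median(W[m][:,2]),cv2.minAreaRect((W[m][:,:2]*1000).astype(np.float32)))
E
python3 bat.py w10.png
```

```text
time: 39.6
tool_pos: [0.5611, -0.0519, 0.2594]
ee_rot: [3.13, 0.001, 1.559]
wrist_force: [1.2, 1.3, 0.4]
width: 0.029
finger_force: 0.0
time: 40.0
tool_pos: [0.5535, 0.0238, 0.252]
ee_rot: [-3.141, -0.001, 1.565]
wrist_force: [0.0, 0.5, -0.5]
width: 0.061
finger_force: 0.0
[0.5535 0.0238 0.252 ] [-1.799e+02 -1.000e-01  8.970e+01]
0.91 [ 28.  84. 195. 153.]
0.85 [234.  37. 272. 204.]
[ 236   39   37  168 5706] 0.03262653387010214
((556.007080078125, 87.50820922851562), (209.56039428710938, 44.09437561035156), 89.57006072998047)
top 404 0.031982537024367486 ((554.3694458007812, 132.48049926757812), (117.0910873413086, 44.45780944824219), 89.2761001586914)
```

View pics/w10.png

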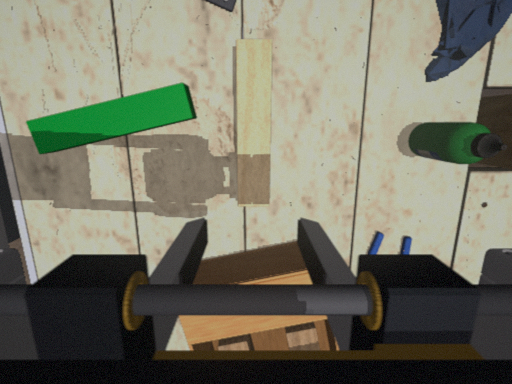

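The view shows the timber batten at (253,122) and the green look-alike at (110,118), which stays. The batten centre is (0.555, 0.087) with its top at 0.032. Grasping it.

```bash
python3 -m handwheel '[[[0,0,0],[0.03,0.5,0],0],[[0,0,0],[0,0.76,-0.3],0.1],[[0,0,0],[0,0,-0.8],0.2],[[0,0,0],[0,0,-0.8],0.2],[[0,0,0],[0,0,-0.8],0.2]]'
python3 -m handwheel '[[[0,0,0],[0,0,-0.7],0.2],[[0,0,0],[0,0,-0.5],0.2],[[0,0,0],[0,0,-0.3],0.2],[[0,0,0],[0,0,-0.1],0.2],[[0,0,0],[0,0,0],0.2]]'
python3 -m handwheel '[[[0,0,0],[0,0,0],0.2],[[0,0,0],[0,0,0],0.2]]'
```

```text
time: 40.65
tool_pos: [0.5555, 0.0854, 0.1161]
ee_rot: [3.141, -0.001, 1.562]
wrist_force: [0.6, 0.3, -0.8]
width: 0.0753
finger_force: 0.0
time: 41.15
tool_pos: [0.5554, 0.0858, 0.0374]
ee_rot: [-3.141, -0.002, 1.562]
wrist_force: [0.4, -1.5, 0.2]
width: 0.0753
finger_force: 0.0
time: 41.35
tool_pos: [0.5565, 0.0864, 0.0393]
ee_rot: [3.139, -0.002, 1.563]
wrist_force: [0.2, -0.1, 0.1]
width: 0.0751
finger_force: 0.0
```

```bash
python3 -m handwheel '[[[0,0,0],[0,0,-0.16],0.2],[[0,0,0],[0,0,0],0.2],[[0,0,0],[0,0,0],1],[[0,0,0],[0,0,0],1],[[0,0,0],[0,0,0],1]]'
python3 -m handwheel '[[[0,0,0],[0,0,0],1],[[0,0,0],[0,0,0],1],[[0,0,0],[0,0,0],1]]'
python3 -m handwheel '[[[0,0,0],[0,0,0.2],1],[[0,0,0],[0,0,0.5],1],[[0,0,0],[0,0,0.8],1],[[0,0,0],[0,0,0.9],1],[[0,0,0],[0,0,0.9],1]]'
```

```text
time: 41.85
tool_pos: [0.5552, 0.0865, 0.0295]
ee_rot: [-3.141, -0.002, 1.563]
wrist_force: [-0.0, -0.1, -0.7]
width: 0.0547
finger_force: 0.0
time: 42.15
tool_pos: [0.5553, 0.0864, 0.0295]
ee_rot: [-3.141, -0.002, 1.563]
wrist_force: [-0.2, 1.3, -0.9]
width: 0.0437
finger_force: 30.0
time: 42.65
tool_pos: [0.5544, 0.0864, 0.1957]
ee_rot: [-3.139, -0.002, 1.563]
wrist_force: [1.1, -0.3, -2.8]
width: 0.0441
finger_force: 30.0
```

```bash
python3 -m handwheel '[[[0,0,0],[0,-0.4,0.2],1],[[0,0,0.046],[0.05,-0.7,0],1],[[0,0,0.046],[0.05,-0.8,0],1],[[0,0,0.046],[0.05,-0.8,0],1],[[0,0,0],[0.05,-0.8,0],1]]'
python3 -m handwheel '[[[0,0,0],[0.05,-0.8,0],1],[[0,0,0],[0.05,-0.8,0],1],[[0,0,0],[0.01,-0.7,0],1],[[0,0,0],[0,0,0],1],[[0,0,0],[0,0,0],1]]'
python3 q.py; python3 - <<'E'
from h import *
o=robot.get_obs(); print(o['width'],o['finger_force'])
p,d=snap('wrist','w11.png'); K,E=T('wrist',o); W=cloud(d,K,E); 
E
```

```text
time: 43.15
tool_pos: [0.5647, -0.0899, 0.2046]
ee_rot: [-3.141, -0.002, 1.782]
wrist_force: [-0.2, 0.3, -1.9]
width: 0.0435
finger_force: 30.0
time: 43.65
tool_pos: [0.5702, -0.204, 0.204]
ee_rot: [-3.14, -0.003, 1.778]
wrist_force: [-0.6, 0.4, -2.9]
width: 0.044
finger_force: 30.0
carton x,y,tipz [0.0008 0.0029 0.179 ] [-0.6  0.4 -2.9]
0.0439774702578714 29.999220371246338
```

View pics/w11.png

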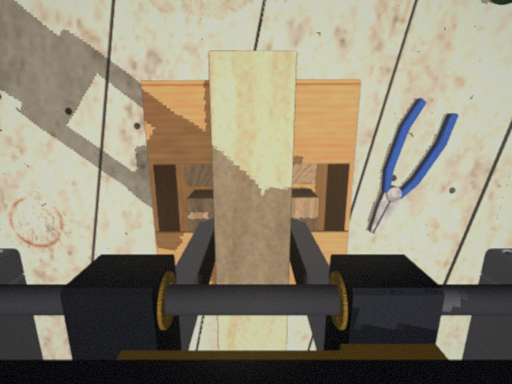

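The batten at (253,150) is centred over both closed flaps and along carton y. Lowering it.

```bash
python3 -m handwheel '[[[0,0,0],[0,-0.05,-0.3],1],[[0,0,0],[0,0,-0.5],1],[[0,0,0],[0,0,-0.5],1],[[0,0,0],[0,0,-0.2],1],[[0,0,0],[0,0,0],1]]'
python3 -m handwheel '[[[0,0,0],[0,0,-0.08],1],[[0,0,0],[0,0,0],1]]'
python3 -m handwheel '[[[0,0,0],[0,0,-0.06],1],[[0,0,0],[0,0,0],1]]'; python3 q.py
```

```text
time: 44.2
tool_pos: [0.5693, -0.2045, 0.1265]
ee_rot: [-3.137, -0.005, 1.781]
wrist_force: [0.2, 0.8, -2.1]
width: 0.0438
finger_force: 30.0
time: 44.4
tool_pos: [0.5713, -0.2061, 0.1264]
ee_rot: [3.141, -0.001, 1.78]
wrist_force: [-0.0, -0.7, -2.2]
width: 0.0438
finger_force: 30.0
time: 44.6
tool_pos: [0.5709, -0.2062, 0.1229]
ee_rot: [3.141, -0.001, 1.78]
wrist_force: [0.1, 0.3, -2.1]
width: 0.0438
finger_force: 30.0
carton x,y,tipz [0.001  0.0006 0.0979] [ 0.1  0.3 -2.1]
```

```bash
python3 -m handwheel '[[[0,0,0],[0,0,-0.05],1],[[0,0,0],[0,0,0],1]]'
python3 -m handwheel '[[[0,0,0],[0,0,-0.04],1],[[0,0,0],[0,0,0],1]]'; python3 q.py
```

```text
time: 44.8
tool_pos: [0.5705, -0.2061, 0.1196]
ee_rot: [-3.141, -0.002, 1.78]
wrist_force: [0.2, 0.5, -2.2]
width: 0.0439
finger_force: 30.0
time: 45.0
tool_pos: [0.5708, -0.2062, 0.1185]
ee_rot: [-3.142, -0.001, 1.78]
wrist_force: [-0.0, 0.0, 0.2]
width: 0.0439
finger_force: 30.0
carton x,y,tipz [0.001  0.0006 0.0935] [-0.   0.   0.2]
```

Contact. Release, go clear, and check.

```bash
python3 -m handwheel '[[[0,0,0],[0,0,0],0.3],[[0,0,0],[0,0,0],0.3],[[0,0,0],[0,0,0],0.3],[[0,0,0],[0,0,0.2],0.3],[[0,0,0],[0,0,0.5],0.3]]'
python3 -m handwheel '[[[0,0,0],[0,0,0.8],0.3],[[0,0,0],[0,0,0.8],0.3],[[0,0,0],[0,0,0.8],0.3],[[0,0,0],[-0.5,0.4,0.4],0.3],[[0,0,0],[-0.7,0.6,0],0.3]]'
python3 -m handwheel '[[[0,0,0],[-0.7,0.6,0],0.3],[[0,0,0],[-0.7,0.6,0],0.3],[[0,0,0],[-0.7,0.6,0],0.3],[[0,0,0],[-0.7,0.6,0],0.3],[[0,0,0],[-0.7,0.6,0],0.3]]'
python3 -m handwheel '[[[0,0,0],[0,0,0],0.3],[[0,0,0],[0,0,0],0.3]]'
python3 - <<'E'
from h import *
p,d=snap('top','t9.png'); K,E=T('top'); W=cloud(d,K,E); b=np.zeros(W.shape[:2],bool); b[135:255,280:405]=1
C=np.array([.570,-.207]); a=np.radians(12); R=np.array([[np.cos(a),-np.sin(a)],[np.sin(a),np.cos(a)]])
m=b&(W[...,2]>.11)&(W[...,2]<.14); q=(W[...,:2]-C)@R
print('batten',np.median(W[m][:,2]),cv2.minAreaRect((q[m]*1000).astype(np.float32)))
for y in (-.1,-.07,-.04,.04,.07,.1):
    k=b&(abs(q[...,1]-y)<.005)&(abs(abs(q[...,0])-.06)<.025); print(y,np.median(W[k][:,2]).round(4),end=' ')
def rect(bx,z0,z1,n):
    P=W[bx[1]:bx[3],bx[0]:bx[2]].reshape(-1,3); P=P[(P[:,2]>z0)&(P[:,2]<z1)]; print(n,cv2.minAreaRect((P[:,:2]*1000).astype(np.float32)))
rect([220,100,242,135],.05,.2,'oil'); rect([280,115,346,144],.006,.03,'nip')
cv2.imwrite('pics/t9c.png',cv2.resize(cv2.cvtColor(p,cv2.COLOR_RGB2BGR)[80:330,80:440],None,fx=2,fy=2))
E
```

```text
time: 45.5
tool_pos: [0.5692, -0.2054, 0.1508]
ee_rot: [-3.136, -0.005, 1.78]
wrist_force: [0.6, -0.0, 1.1]
width: 0.0657
finger_force: 0.0
time: 46.0
tool_pos: [0.5121, -0.1572, 0.2976]
ee_rot: [3.135, 0.003, 1.778]
wrist_force: [0.3, 0.8, 0.4]
width: 0.0658
finger_force: 0.0
time: 46.5
tool_pos: [0.334, -0.0051, 0.2937]
ee_rot: [3.14, -0.001, 1.779]
wrist_force: [0.6, 0.6, -0.8]
width: 0.066
finger_force: 0.0
time: 46.7
tool_pos: [0.3356, -0.0058, 0.2942]
ee_rot: [3.139, 0.0, 1.781]
wrist_force: [0.3, -0.2, -0.3]
width: 0.0659
finger_force: 0.0
batten 0.12128387382773875 ((-0.9448146820068359, 0.6257705688476562), (210.1103973388672, 44.503875732421875), 89.93913269042969)
-0.1 0.0891 -0.07 0.0895 -0.04 0.0869 0.04 0.0893 0.07 0.0893 0.1 0.0893 oil ((792.039794921875, 67.9560546875), (42.517303466796875, 47.554866790771484), 20.381534576416016)
nip ((760.4144287109375, -157.6639404296875), (169.71047973632812, 81.14488983154297), 79.01365661621094)
```

View pics/t9c.png

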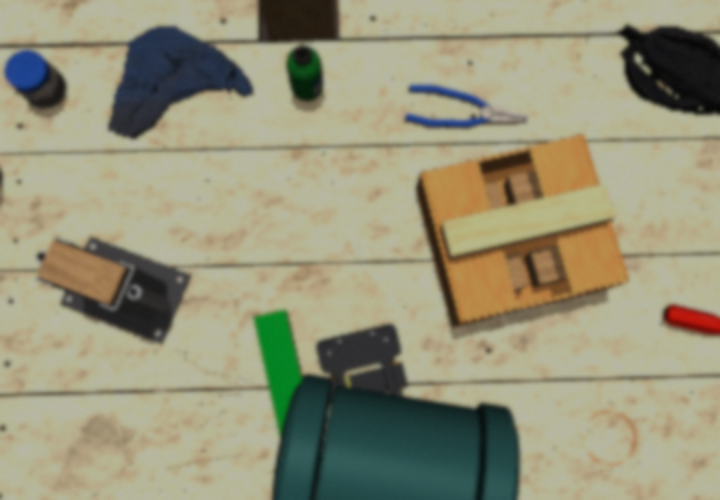

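The batten at (527,222) lies across both flat flaps. The pliers, oil bottle and green look-alike are unmoved, and one spare block remains in the magazine. Handing in.

```bash
python3 -c "
from bench import robot
print(robot.close_job())"
```

```text
the job is handed in; nothing more can be done
None
```

The job is handed in after about 47 s on the robot's clock: four blocks lie flat in the carton, both flaps are closed with the batten across the middle, one spare block is left in the magazine, and the oil bottle and pliers did not move.

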